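# Open the stuck child-resistant stock jar

### The job

The big amber tablet jar clamped in the bench holder has a push-and-turn child-resistant cap that has stuck. Grip the white cap, press it down against its spring and give it a short hard twist anticlockwise while you keep pressing; never force the twist while it is still locked, and do not lean hard on the glass. Once it breaks loose, spin it off easily, lift it away and set it down gently, right way up, flat in the blue tray, leaving the other bottles and the carton where they stand.

Things in the scene. Friction and masses are not known exactly. Their poses are not given: they have to be found in the camera images.
- cap: White ribbed round screw cap, 53 mm across, 22 mm tall, open below, about 45 g. Origin: centre of its lower edge, z up its axis. Grip it by its sides. Locked: twisted without a firm push it moves 3 deg and jams. Pushed down with 17 to 20 N against its spring (5 N/mm) it sinks about 2 mm and can be twisted; over 25 N it bottoms on the glass. Never exceed 60 N of contact load between cap and jar (push plus jamming on the lock).
- cap_mark (a point): End of the blue index bar moulded on the cap's top: 24 mm from the cap's axis along the cap's x, 22 mm above its lower edge. Unscrewing is anticlockwise seen from above: stiff (0.6 to 0.9 N m) at first, so grip firmly (25 N or more); keep pressing for the first 30 deg, then let the cap rise; from 60 deg it is almost free, climbs 32 mm per turn and leaves the thread about 155 deg from the locked position. Let go on the way, it stays on its thread.
- jar: Amber glass wide-mouth jar, body 73 mm across and 78 mm high, sloping shoulder to the neck, standing upright and clamped fast in the holder: it does not move. Origin: centre of its foot, 14 mm above the bench. The locked cap's lower edge is 97 mm above it; the mouth rim 113 mm. Seen from the axis the shoulder is 14 mm below the cap's edge at radius 35 mm.
- neck (a point): Point on the jar's axis at the height of the locked cap's lower edge, 111 mm above the bench.
- holder: Grey jar clamp fixed to the bench: base plate 130 x 190 x 14 mm, two padded jaws up to 60 mm high and a black clamp knob reaching 117 mm out on its +y side. Origin: centre of its underside, below the jar's axis.
- tray: Shallow square blue tray, fixed, 190 x 190 mm, 16 mm high, walls and floor 4 mm thick. Origin: centre of its underside; sides along its x and y. It may stand left or right of the jar.
- syrup: Loose bystander: amber bottle with white cap, 48 mm across, 85 mm tall. Origin: centre of its foot.
- drops: Loose bystander: white bottle with green cap, 40 mm across, 75 mm tall. Origin: centre of its foot.
- carton: Loose bystander: white carton with a red band, 55 x 35 mm, 70 mm tall. Origin: centre of its foot.
Not all that is in view belongs to the job. Several things have the shape of the holder; the one meant has the colours described above. Leave any pink look-alike of the cap alone.

How it is judged:
By the outcome, as a careful person would: the job done as asked, in the order asked, and still so for the second after the job is handed in, with the robot touching nothing.
It also fails if it takes over 67 s, if anything falls off the work surface, if the arm or the gripper's body presses on something with over 40 N, if the wrist force passes 120 N, or if a joint passes its speed limit or range.

### The arm

A 6-joint arm with a two-finger parallel gripper is mounted at the origin on the work surface. World frame = base frame: x ahead of the robot, y to its left, z up, the work surface at z = 0. Lengths are in m, angles in rad, forces in N, time in s.
With the tool pointing down it reaches from about 0.325 to 0.85 m from the base axis. Payload 15.5 kg.
Tool frame: the origin (TCP) lies between the finger pads; the fingertips stand 11 mm ahead of it and the grasp point (between the pads) lies 8 mm behind it; z points along the fingers, y is the line along which they close (so a half turn about z gives the same grasp; the last joint's range is limited). The gripper opens to 91 mm and grips with 3 to 60 N. Pads are 32 mm wide; open, the fingers measure 118 mm over their backs; the gripper's body (76 mm by 178 mm) begins 60 mm behind the grasp point.
Start: joints at [1.05, 0.494, 1.345, -0, 1.302, -0.096], TCP at [0.258, 0.569, 0.225] pointing down, gripper open.
Joint ranges: [-2.91, 2.91], [-0.82, 2.16], [0.22, 2.67], [-1.22, 4.37], [0.12, 2.79], [-3.08, 3.08]. Speed limits (rad/s): [1.89, 1.89, 2.57, 3.01, 3.01, 3.01].

### API

Orientations are given as a unit quaternion [x, y, z, w].
In Python, from cell import * gives the robot as it stands. The module is installed in compiled form; this text tells all that it offers.
- The arm moves only by the tool servo_tool, never from a script. Its argument "series" is a list of rows, each an object with "xyz": the shift along the world's x, y, z in cm, a list of three; "dr": the turn, a rotation vector about the world's x, y, z in rad, a list of three. In form: [{"xyz": [tx, ty, tz], "dr": [wx, wy, wz]}, ...]. A call has 1 to 20 rows; each row shifts and turns the commanded pose from where the row before left it; what a row does not reach is not made up. A row lasts 1/8 s, in which the tool goes at most 62.5 mm and 10.7 degrees, less where a joint would pass 70% of its speed; a pose out of reach is approached as far as the arm can. A call is refused whole if a number of a shift passes 6.25 or a number of a turn 0.188, either way. A call with a gripper value outside its range is refused whole. "jaw" is the opening, from 0 (shut) to 1 (fully open), set as the call begins (left out, the last holds). The fingers move at their own pace and stop on an object; the grip force is fixed at half the most. Time passes only in rows, so rows that do not move let the fingers close. It gives the time, the measured TCP pose, the force, the opening and the grip force at its end, in the units of the state.
- get_state(): the state, without advancing time (a new reading comes with each control period).
- snapshot(name): name is "scene" or "top"; returns a dict with "pixels" (400x640x3 uint8, red, green, blue), "range_z" (400x640 float32, m along the optical axis (not along the pixel's ray), 0 where there is no reading), "K" (3x3 intrinsics, pixels), "view" (4x4, takes a point from world to camera coordinates). Camera axes: x right, y up, looking along -z (the intrinsics and any distortion apply to the point x, -y, -z); pixel columns grow to the right and rows downward; lengths in m; the calibration is good to about 2 mm. A picture is of the moment at which its call begins.
- hand_in(): hands the job in; it is judged then, once.
The state is a dict: "t": time; "q": joint angles; "qvel": joint speeds; "tau": joint torques, N m; "ee_pos": TCP position; "orientation": TCP orientation; "force": force on the tool from outside, world axes, zero at the start; "wrist_torque": the same for the moment, N m; "opening": finger opening in m; "gripper_force": force on a finger pad.
Only numpy, scipy, OpenCV 4.12 (cv2) and the standard library are available. Lean on these libraries where they do the work, as an engineer would, in place of code of your own. Each camera call takes 0.05 s, during which the arm holds its last target. There are 200 camera calls.

## Working session

There is one attempt and no reset: what is moved stays moved. The work goes in short steps, Python scripts to look and compute and a tool call to move; the robot and the scene stay as the last step left them, time stands still between calls to the robot, and variables do not carry over. Pictures are saved under pics/ and viewed, at most 10 in all, crops included, and the job is handed in when it is done.

Besides the shell and the picture viewer there is one more tool, called after "Call:" by a JSON object that holds its "op" and its "data", one argument or row to a line. servo_tool: Moves the arm, as the interface text tells. Its arguments: {"type":"object","properties":{"series":{"type":"array","items":{"type":"object","properties":{"xyz":{"type":"array","items":{"type":"number"}},"dr":{"type":"array","items":{"type":"number"}}}}},"jaw":{"type":"number"}},"required":["series"]}

```bash
mkdir -p pics
cat > h.py <<'E'
from cell import *
import numpy as np, cv2
def snap(n,save=None):
    s=snapshot(n)
    if save: cv2.imwrite('pics/'+save,s['pixels'][:,:,::-1])
    return s
def world(s,uv,z=None):
    """pixels->world; on plane z, or by depth when z None"""
    K,V=s['K'],s['view']; C=np.linalg.inv(V)
    uv=np.atleast_2d(np.asarray(uv,float))
    d=np.c_[(uv[:,0]-K[0,2])/K[0,0],-(uv[:,1]-K[1,2])/K[1,1],-np.ones(len(uv))]
    D=d@C[:3,:3].T; o=C[:3,3]
    if z is None: t=s['range_z'][uv[:,1].astype(int),uv[:,0].astype(int)]
    else: t=(z-o[2])/D[:,2]
    return o+D*np.asarray(t)[:,None]
E
python3 - <<'E'
from h import *
a=snap('scene','s1.png');b=snap('top','t1.png')
st=get_state();print(st)
for s in(a,b):print(s['K'],np.linalg.inv(s['view'])[:3].round(3))
E
```

```text
{'t': 0.1, 'q': array([ 1.04950736e+00,  4.94135383e-01,  1.34606327e+00, -6.39544810e-06,
        1.30247267e+00, -9.54907266e-02]), 'qvel': array([ 2.97656604e-05,  3.18010824e-04, -1.50978153e-03,  1.09308511e-04,
        2.02932782e-03, -1.14514573e-03]), 'tau': array([ 1.47481791e-03, -8.80248499e+01, -3.82543337e+01,  7.05520506e-02,
        4.83427593e-02, -5.40244116e-05]), 'ee_pos': array([0.25798891, 0.56891799, 0.22439096]), 'orientation': array([ 2.11293586e-01,  9.77422493e-01, -5.14825588e-04, -1.60763780e-04]), 'force': array([ 0.37958627, -0.07348741,  0.52997124]), 'wrist_torque': array([ 0.00407324, -0.01454587,  0.05602907]), 'gripper_force': 0.0, 'opening': 0.0912043488762461}
[[512.84880141   0.         322.82356255]
 [  0.         512.84880141 202.72662349]
 [  0.           0.           1.        ]] [[-0.572 -0.443  0.69   1.447]
 [ 0.82  -0.32   0.474  0.598]
 [ 0.011  0.838  0.546  0.833]]
[[511.73497091   0.         320.80038501]
 [  0.         511.73497091 205.48141576]
 [  0.           0.           1.        ]] [[ 0.014  0.994 -0.111  0.418]
 [-1.     0.015  0.007 -0.016]
 [ 0.009  0.111  0.994  1.083]]
```

View pics/s1.png

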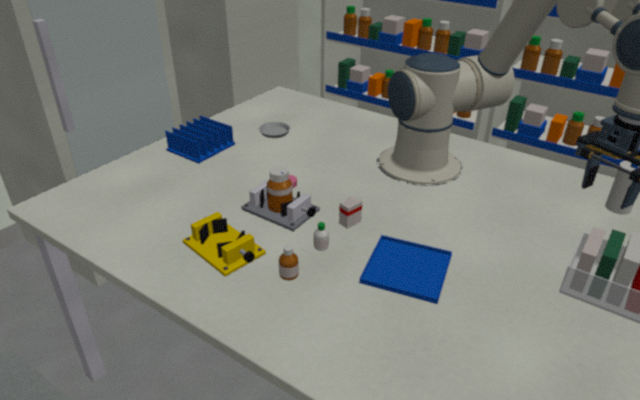

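View pics/t1.png

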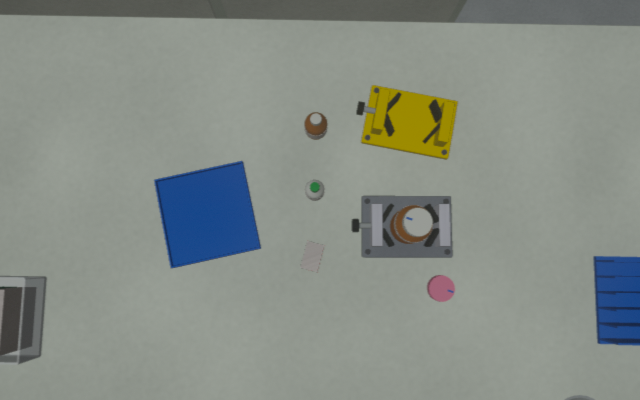

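The white cap sits on the amber jar in the grey holder, at top-view pixel (417,221). Things that could be mistaken for it:
- the pink look-alike cap at (441,288)
- the syrup's white cap at (316,119)
- the yellow clamp at (410,120)

The tray is on the left at (208,215). By the description I choose (417,221), and I'll check it in a close crop.

Run:
```python
from h import *
b=snap('top');a=snap('scene')
im=b['pixels'];hsv=cv2.cvtColor(im,cv2.COLOR_RGB2HSV)
cv2.imwrite('pics/c1.png',cv2.resize(im[170:310,340:480,::-1],None,fx=4,fy=4,interpolation=cv2.INTER_CUBIC))
def big(m,box):
    M=np.zeros_like(m);u0,u1,v0,v1=box;M[v0:v1,u0:u1]=m[v0:v1,u0:u1]
    c,_=cv2.findContours(M,cv2.RETR_EXTERNAL,cv2.CHAIN_APPROX_NONE);return max(c,key=cv2.contourArea)
# cap top: depth-based points
u,v=np.meshgrid(np.arange(385,450),np.arange(190,255));uv=np.c_[u.ravel(),v.ravel()]
P=world(b,uv);m=(P[:,2]>.122)&(P[:,2]<.145)
mk=np.zeros((400,640),np.uint8);mk[uv[m,1],uv[m,0]]=255
c=big(mk,(380,455,185,260));(x,y),r=cv2.minEnclosingCircle(c)
print('cap depth z',np.median(P[m,2]),'circ',x,y,r,world(b,[[x,y]],.133),'mean',P[m].mean(0))
w=((hsv[...,1]<45)&(hsv[...,2]>150)).astype(np.uint8)*255
c=big(w,(400,436,200,240));(x,y),r=cv2.minEnclosingCircle(c);print('white',x,y,r,world(b,[[x,y],[x+r,y]],.133))
bl=((hsv[...,0]>100)&(hsv[...,0]<130)&(hsv[...,1]>90)).astype(np.uint8)*255
c=big(bl,(400,436,200,240));q=c[:,0,:].astype(float);print('bar px',q.min(0),q.max(0),world(b,[q.mean(0)],.133))
c=big(bl,(140,280,140,290));R=cv2.minAreaRect(c);print('tray',R);W=world(b,cv2.boxPoints(R),.016);print(W,W.mean(0))
g=((hsv[...,1]<70)&(hsv[...,2]<140)).astype(np.uint8)*255
c=big(g,(358,460,185,270));R=cv2.minAreaRect(c);print('holder',R,world(b,cv2.boxPoints(R),.014))
for n,p in dict(syrup=(316,119),drops=(315,188),carton=(313,250)).items():print(n,world(b,[p]))
# tallness of scene: max heights near jar
print('knob',world(b,[[355,225],[377,225],[445,225]]))
```

```text
cap depth z 0.1327177869742241 circ 416.7587890625 221.74920654296875 14.862181663513184 [[ 0.49579977 -0.20188645  0.133     ]] mean [ 0.49583588 -0.20241058  0.13262108]
white 418.0 221.34091186523438 13.327370643615723 [[ 0.49659836 -0.20420906  0.133     ]
 [ 0.49697668 -0.22910252  0.133     ]]
bar px [407. 217.] [411. 219.] [[ 0.50240608 -0.18743312  0.133     ]]
tray ((206.30242919921875, 214.0780487060547), (90.0975112915039, 92.3324966430664), 77.90524291992188)
[[0.58563124 0.33292928 0.016     ]
 [0.63005009 0.14463212 0.016     ]
 [0.44490712 0.09964491 0.016     ]
 [0.40236886 0.28470763 0.016     ]] [0.51573933 0.21547849 0.016     ]
holder ((405.5, 226.0), (62.0, 95.0), 90.0) [[ 0.56025041 -0.1015326   0.014     ]
 [ 0.56339408 -0.30222402  0.014     ]
 [ 0.43310217 -0.30037671  0.014     ]
 [ 0.43021629 -0.10236827  0.014     ]]
syrup [[ 0.70203956 -0.01082523  0.08735083]]
drops [[ 0.56473471 -0.01096355  0.07552897]]
carton [[ 0.44200961 -0.0089347   0.06956518]]
knob [[ 0.49395961 -0.09278298  0.05233394]
 [ 0.49417378 -0.13651389  0.05847121]
 [ 0.49611446 -0.27289415  0.06016045]]
```

View pics/c1.png

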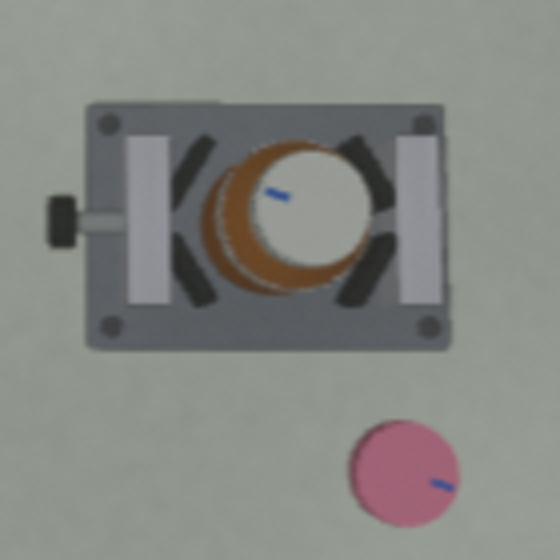

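The crop shows the white cap with its blue bar on the amber jar in the grey clamp, centred near crop (312,208). The pink cap is a separate object, lower down at (405,472). Cap is at about (0.496, -0.2025) with its top at z 0.133, and the tray centre is at about (0.516, 0.2155). On the way over I'll turn the wrist clockwise so it has room to unscrew.

Call:
{"op": "servo_tool", "data": {
  "jaw": 1,
  "series": [
    {"xyz": [1,-3.2,0],"dr": [0,0,-0.13]},
    {"xyz": [1,-3.2,0],"dr": [0,0,-0.13]},
    {"xyz": [1,-3.2,0],"dr": [0,0,-0.13]},
    {"xyz": [1,-3.2,0],"dr": [0,0,-0.13]},
    {"xyz": [1,-3.2,0],"dr": [0,0,-0.13]},
    {"xyz": [1,-3.2,0],"dr": [0,0,-0.13]},
    {"xyz": [1,-3.2,0],"dr": [0,0,-0.13]},
    {"xyz": [1,-3.2,0],"dr": [0,0,-0.13]},
    {"xyz": [1,-3.2,0],"dr": [0,0,-0.13]},
    {"xyz": [1,-3.2,0],"dr": [0,0,-0.13]},
    {"xyz": [1,-3.2,0],"dr": [0,0,-0.13]},
    {"xyz": [1,-3.2,0],"dr": [0,0,-0.13]},
    {"xyz": [1,-3.2,0],"dr": [0,0,-0.13]},
    {"xyz": [1,-3.2,0],"dr": [0,0,-0.13]},
    {"xyz": [1,-3.2,0],"dr": [0,0,-0.13]},
    {"xyz": [1,-3.2,0],"dr": [0,0,-0.13]},
    {"xyz": [1,-3.2,0],"dr": [0,0,-0.13]},
    {"xyz": [1,-3.2,0],"dr": [0,0,-0.13]},
    {"xyz": [1,-3.2,0],"dr": [0,0,-0.13]},
    {"xyz": [1,-3.2,0],"dr": [0,0,-0.13]}
  ]
}}

```text
t: 2.7
ee_pos: [0.4583, -0.0719, 0.2249]
orientation: [0.998, 0.056, -0.0, -0.0]
force: [1.0, 0.7, -0.1]
opening: 0.0913
gripper_force: 0.0
```

Call:
{"op": "servo_tool", "data": {
  "series": [
    {"xyz": [0.75,-2.6,0],"dr": [0,0,-0.11]},
    {"xyz": [0.75,-2.6,0],"dr": [0,0,-0.11]},
    {"xyz": [0.75,-2.6,0],"dr": [0,0,-0.11]},
    {"xyz": [0.75,-2.6,0],"dr": [0,0,-0.11]},
    {"xyz": [0.75,-2.6,-1],"dr": [0,0,-0.11]},
    {"xyz": [0,0,-1],"dr": [0,0,0]},
    {"xyz": [0,0,-1],"dr": [0,0,0]},
    {"xyz": [0,0,-0.5],"dr": [0,0,0]},
    {"xyz": [0,0,0],"dr": [0,0,0]}
  ]
}}

```text
t: 3.82
ee_pos: [0.4954, -0.2002, 0.1897]
orientation: [0.977, -0.215, -0.0, -0.0]
force: [-0.8, -0.2, -0.1]
opening: 0.0914
gripper_force: 0.0
```

Run:
```python
from h import *
s=snap('scene');st=get_state();print(st['ee_pos'],st['q'],st['orientation'],st['force'])
im=s['pixels'][90:240,200:350,::-1];cv2.imwrite('pics/c2.png',cv2.resize(im,None,fx=4,fy=4,interpolation=cv2.INTER_CUBIC))
```

```text
[ 0.49564738 -0.20038819  0.19002504] [-4.95930797e-01  4.06794762e-01  1.61280461e+00  2.40663100e-05
  1.12205544e+00  1.50821482e+00] [ 9.76616620e-01 -2.14988316e-01 -2.68882761e-05 -1.89887522e-05] [-0.14547656 -0.05893347  0.35381937]
```

View pics/c2.png

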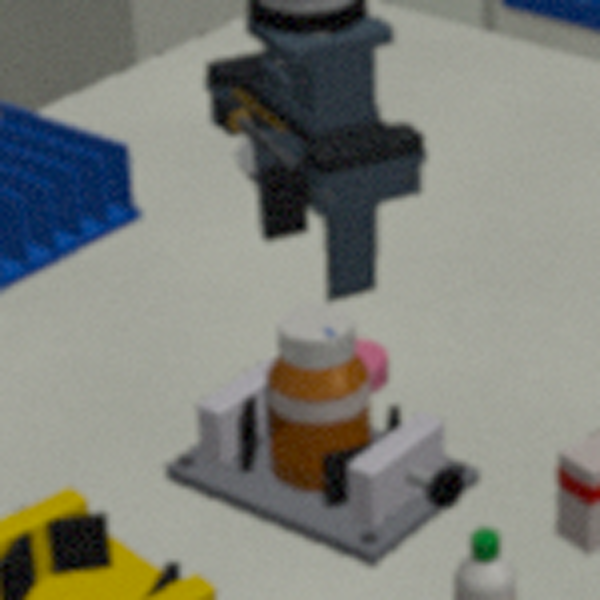

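The fingers straddle the cap (crop 285 and 350, cap at 317) with the jar below at (317,430). I'll cross-check the cap centre in this view, then descend.

Run:
```python
from h import *
s=snap('scene')
u,v=np.meshgrid(np.arange(265,293),np.arange(160,185));uv=np.c_[u.ravel(),v.ravel()]
P=world(s,uv);m=(P[:,2]>.1295)&(P[:,2]<.138)
Q=P[m];print(m.sum(),Q.min(0),Q.max(0),(Q.min(0)+Q.max(0))/2,np.median(Q[:,2]))
mk=np.zeros((400,640),np.uint8);mk[uv[m,1],uv[m,0]]=255
R=cv2.fitEllipse(max(cv2.findContours(mk,0,1)[0],key=cv2.contourArea));print(R,world(s,[R[0]],.133))
```

```text
161 [ 0.4715348  -0.23172673  0.12958184] [ 0.52597595 -0.17616934  0.13746098] [ 0.49875538 -0.20394804  0.13352141] 0.1332237840855165
((278.09210205078125, 170.51768493652344), (9.805915832519531, 18.834943771362305), 87.44699096679688) [[ 0.50073807 -0.20367483  0.133     ]]
```

Call:
{"op": "servo_tool", "data": {
  "series": [
    {"xyz": [0.15,-0.25,-1],"dr": [0,0,0]},
    {"xyz": [0,0,-1.2],"dr": [0,0,0]},
    {"xyz": [0,0,-1.2],"dr": [0,0,0]},
    {"xyz": [0,0,-1.2],"dr": [0,0,0]},
    {"xyz": [0,0,-1],"dr": [0,0,0]},
    {"xyz": [0,0,-0.6],"dr": [0,0,0]},
    {"xyz": [0,0,-0.4],"dr": [0,0,0]},
    {"xyz": [0,0,0],"dr": [0,0,0]}
  ]
}}

```text
t: 4.92
ee_pos: [0.4972, -0.2033, 0.1239]
orientation: [0.977, -0.215, -0.0, -0.0]
force: [0.3, -0.7, 0.3]
opening: 0.0912
gripper_force: 0.0
```

Call:
{"op": "servo_tool", "data": {
  "jaw": 0.62,
  "series": [
    {"xyz": [0,0,0],"dr": [0,0,0]},
    {"xyz": [0,0,0],"dr": [0,0,0]},
    {"xyz": [0,0,0],"dr": [0,0,0]},
    {"xyz": [0,0,0],"dr": [0,0,0]}
  ]
}}

```text
t: 5.42
ee_pos: [0.4972, -0.2033, 0.124]
orientation: [0.977, -0.215, 0.0, 0.0]
force: [0.6, 0.4, -0.4]
opening: 0.0572
gripper_force: 0.0
```

Call:
{"op": "servo_tool", "data": {
  "jaw": 0,
  "series": [
    {"xyz": [0,0,0],"dr": [0,0,0]},
    {"xyz": [0,0,0],"dr": [0,0,0]},
    {"xyz": [0,0,0],"dr": [0,0,0]}
  ]
}}

```text
t: 5.8
ee_pos: [0.4971, -0.2034, 0.124]
orientation: [0.977, -0.215, 0.0, 0.0]
force: [-0.5, -1.0, -0.1]
opening: 0.0524
gripper_force: 30.0
```

Well centred: 30 N grip and no side load. Next I press down in small steps.

Call:
{"op": "servo_tool", "data": {
  "series": [
    {"xyz": [0,0,-0.05],"dr": [0,0,0]},
    {"xyz": [0,0,-0.05],"dr": [0,0,0]},
    {"xyz": [0,0,0],"dr": [0,0,0]}
  ]
}}

```text
t: 6.18
ee_pos: [0.4972, -0.2034, 0.1232]
orientation: [0.977, -0.215, 0.0, 0.0]
force: [-2.2, -1.1, 7.1]
opening: 0.0523
gripper_force: 30.0
```

Call:
{"op": "servo_tool", "data": {
  "series": [
    {"xyz": [0,0,-0.05],"dr": [0,0,0]},
    {"xyz": [0,0,-0.05],"dr": [0,0,0]},
    {"xyz": [0,0,0],"dr": [0,0,0]}
  ]
}}

```text
t: 6.55
ee_pos: [0.4973, -0.2034, 0.1224]
orientation: [0.977, -0.215, 0.0, 0.0]
force: [-4.2, -0.3, 11.2]
opening: 0.0527
gripper_force: 30.0
```

Call:
{"op": "servo_tool", "data": {
  "series": [
    {"xyz": [-0.03,0,-0.05],"dr": [0,0,0]},
    {"xyz": [0,0,-0.05],"dr": [0,0,0]},
    {"xyz": [0,0,-0.03],"dr": [0,0,0]},
    {"xyz": [0,0,0],"dr": [0,0,0]}
  ]
}}

```text
t: 7.05
ee_pos: [0.4972, -0.2034, 0.1214]
orientation: [0.977, -0.215, 0.001, 0.0]
force: [-2.7, 1.5, 15.9]
opening: 0.0524
gripper_force: 30.0
```

Call:
{"op": "servo_tool", "data": {
  "series": [
    {"xyz": [-0.02,0,-0.06],"dr": [0,0,0]},
    {"xyz": [0,0,0],"dr": [0,0,0]},
    {"xyz": [0,0,0],"dr": [0,0,0]}
  ]
}}

```text
t: 7.42
ee_pos: [0.4972, -0.2035, 0.1209]
orientation: [0.977, -0.215, 0.001, 0.0]
force: [-3.2, 1.2, 18.1]
opening: 0.0522
gripper_force: 30.0
```

```bash
python3 -c "
from cell import *
s=get_state();print(s['force'],s['wrist_torque'],s['ee_pos'])"
```

```text
[-3.16481591  1.18008671 18.13320496] [0.3292015  0.60482928 0.02693087] [ 0.49718492 -0.20345113  0.12092518]
```

Call:
{"op": "servo_tool", "data": {
  "series": [
    {"xyz": [0,0,0],"dr": [0,0,0.04]},
    {"xyz": [0,0,0],"dr": [0,0,0.04]}
  ]
}}

```text
t: 7.68
ee_pos: [0.4974, -0.2035, 0.121]
orientation: [0.984, -0.176, 0.001, 0.0]
force: [-0.2, 1.6, 17.1]
opening: 0.0524
gripper_force: 30.0
```

```bash
cat > st.py <<'E'
from cell import *
import numpy as np
s=get_state();o=s['orientation'];print('F',s['force'].round(1),'M',s['wrist_torque'].round(2),s['ee_pos'].round(4),'yaw',np.degrees(2*np.arctan2(o[1],o[0])).round(1),'q6',s['q'][5].round(3),s['gripper_force'],s['opening'].round(4))
E
python3 st.py
```

```text
Traceback (most recent call last):
  File "st.py", line 3, in <module>
    s=get_state();o=s['orientation'];print('F',s['force'].round(1),'M',s['wrist_torque'].round(2),s['ee_pos'].round(4),'yaw',np.degrees(2*np.arctan2(o[1],o[0])).round(1),'q6',s['q'][5].round(3),s['gripper_force'],s['opening'].round(4))
                                                                                                                                                                                                                     ^^^^^^^^^^^^^^^^^^
AttributeError: 'float' object has no attribute 'round'
```

```bash
sed -i "s/s\['opening'\].round(4)/s['opening']/" st.py; python3 st.py
```

```text
F [-0.2  1.6 17.1] M [ 0.28  0.4  -0.24] [ 0.4974 -0.2035  0.121 ] yaw -20.2 q6 1.424 30.003234101459384 0.05236327522299297
```

Call:
{"op": "servo_tool", "data": {
  "series": [
    {"xyz": [0,0,-0.04],"dr": [0,0,0.04]},
    {"xyz": [0,0,0],"dr": [0,0,0.04]}
  ]
}}

```text
t: 7.92
ee_pos: [0.4976, -0.2035, 0.1207]
orientation: [0.991, -0.136, 0.001, 0.0]
force: [-0.9, 1.8, 18.3]
opening: 0.0527
gripper_force: 30.0
```

```bash
python3 st.py
```

```text
F [-0.9  1.8 18.3] M [ 0.36  0.35 -0.22] [ 0.4976 -0.2035  0.1207] yaw -15.7 q6 1.344 30.003491879906505 0.05266800870665502
```

Run:
```python
from h import *
s=snap('scene');im=s['pixels'][140:210,240:320,::-1];cv2.imwrite('pics/c3.png',cv2.resize(im,None,fx=8,fy=8,interpolation=cv2.INTER_CUBIC))
```

```text
(no output)
```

View pics/c3.png

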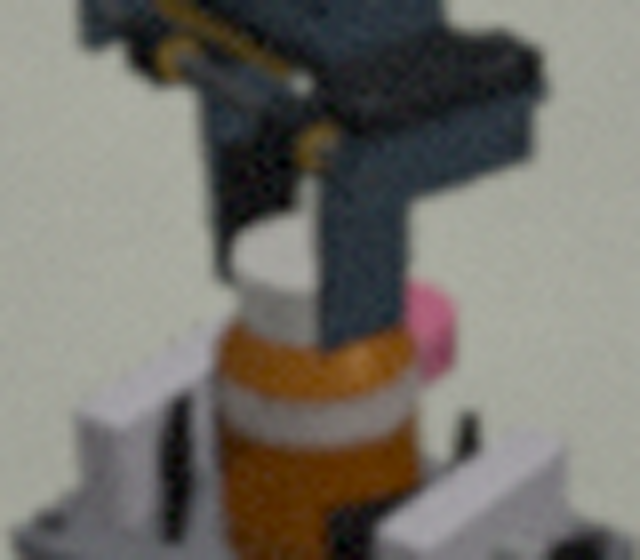

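The near finger hides the mark at about (365,260); the cap top is visible at (275,245), still seated. The twist moment is low with no jamming spike, so I continue under the press.

Call:
{"op": "servo_tool", "data": {
  "series": [
    {"xyz": [0,0,0],"dr": [0,0,0.05]},
    {"xyz": [0,0,0],"dr": [0,0,0.05]},
    {"xyz": [0,0,0],"dr": [0,0,0.05]}
  ]
}}

```text
t: 8.35
ee_pos: [0.4978, -0.2036, 0.1208]
orientation: [0.998, -0.061, 0.001, 0.0]
force: [0.1, 1.9, 18.8]
opening: 0.0525
gripper_force: 30.0
```

```bash
python3 st.py
```

```text
F [ 0.1  1.9 18.8] M [ 0.38  0.18 -0.2 ] [ 0.4978 -0.2036  0.1208] yaw -7.0 q6 1.194 30.00334341544658 0.052510326594353035
```

Call:
{"op": "servo_tool", "data": {
  "series": [
    {"xyz": [0,0,0],"dr": [0,0,0.06]},
    {"xyz": [0,0,0],"dr": [0,0,0.06]},
    {"xyz": [0,0,0],"dr": [0,0,0.06]}
  ]
}}

```text
t: 8.72
ee_pos: [0.4978, -0.2035, 0.1207]
orientation: [1.0, 0.029, 0.001, 0.0]
force: [-0.0, 2.4, 18.4]
opening: 0.0527
gripper_force: 30.0
```

```bash
python3 st.py
```

```text
F [-0.   2.4 18.4] M [ 0.56  0.06 -0.29] [ 0.4978 -0.2035  0.1207] yaw 3.3 q6 1.013 30.003329061437398 0.052666366278759924
```

Call:
{"op": "servo_tool", "data": {
  "series": [
    {"xyz": [0,0,0],"dr": [0,0,0.06]},
    {"xyz": [0,0,0],"dr": [0,0,0.06]},
    {"xyz": [0,0,0],"dr": [0,0,0]}
  ]
}}

```text
t: 9.1
ee_pos: [0.4978, -0.2034, 0.1207]
orientation: [0.996, 0.088, 0.001, 0.0]
force: [-0.2, 2.7, 18.8]
opening: 0.0528
gripper_force: 30.0
```

```bash
python3 st.py
```

```text
F [-0.2  2.7 18.8] M [0.54 0.14 0.01] [ 0.4978 -0.2034  0.1207] yaw 10.1 q6 0.894 30.002983817830682 0.05283310129995635
```

Call:
{"op": "servo_tool", "data": {
  "series": [
    {"xyz": [0,0,0.1],"dr": [0,0,0.06]},
    {"xyz": [0,0,0.1],"dr": [0,0,0.06]},
    {"xyz": [0,0,0.05],"dr": [0,0,0.06]}
  ]
}}

```text
t: 9.48
ee_pos: [0.4975, -0.2033, 0.1228]
orientation: [0.984, 0.178, 0.001, 0.0]
force: [1.4, 2.0, 9.1]
opening: 0.0528
gripper_force: 30.0
```

```bash
python3 st.py
```

```text
F [1.4 2.  9.1] M [ 0.35 -0.08 -0.2 ] [ 0.4975 -0.2033  0.1228] yaw 20.5 q6 0.713 30.001381295733154 0.05278777986393844
```

Call:
{"op": "servo_tool", "data": {
  "series": [
    {"xyz": [0,0,0],"dr": [0,0,0.06]},
    {"xyz": [0,0,0],"dr": [0,0,0.06]}
  ]
}}

```text
t: 9.72
ee_pos: [0.4974, -0.2033, 0.1227]
orientation: [0.972, 0.236, 0.001, 0.0]
force: [1.1, 2.7, 9.5]
opening: 0.0528
gripper_force: 30.0
```

```bash
python3 st.py
```

```text
F [1.1 2.7 9.5] M [ 0.38 -0.1  -0.18] [ 0.4974 -0.2033  0.1227] yaw 27.4 q6 0.593 30.001838514581323 0.052833293602728176
```

Force doesn't show the cap climbing, so I'll let go and check the mark.

Call:
{"op": "servo_tool", "data": {
  "series": [
    {"xyz": [0,0,0.1],"dr": [0,0,0]},
    {"xyz": [0,0,0.09],"dr": [0,0,0]},
    {"xyz": [0,0,0],"dr": [0,0,0]}
  ]
}}

```text
t: 10.1
ee_pos: [0.4972, -0.2033, 0.1242]
orientation: [0.972, 0.236, 0.0, 0.0]
force: [4.0, 1.9, 3.2]
opening: 0.0521
gripper_force: 30.0
```

Call:
{"op": "servo_tool", "data": {
  "jaw": 1,
  "series": [
    {"xyz": [0,0,0],"dr": [0,0,0]},
    {"xyz": [0,0,0],"dr": [0,0,0]},
    {"xyz": [0,0,0.5],"dr": [0,0,0]},
    {"xyz": [0,0,2],"dr": [0,0,0]},
    {"xyz": [0,0,2.5],"dr": [0,0,0]},
    {"xyz": [0,0,2],"dr": [0,0,0]}
  ]
}}

```text
t: 10.85
ee_pos: [0.4966, -0.2034, 0.1952]
orientation: [0.972, 0.236, 0.0, 0.0]
force: [-0.1, -0.3, -1.0]
opening: 0.0914
gripper_force: 0.0
```

```bash
python3 st.py
python3 - <<'E'
from h import *
s=snap('scene');im=s['pixels'][140:210,240:320,::-1];cv2.imwrite('pics/c4.png',cv2.resize(im,None,fx=8,fy=8,interpolation=cv2.INTER_CUBIC))
hsv=cv2.cvtColor(s['pixels'],cv2.COLOR_RGB2HSV)
u,v=np.meshgrid(np.arange(262,295),np.arange(160,185));uv=np.c_[u.ravel(),v.ravel()]
P=world(s,uv);m=(P[:,2]>.1295)&(P[:,2]<.139);print('top',np.median(P[m,2]),P[m].mean(0))
h=hsv[uv[:,1],uv[:,0]];b=(h[:,0]>100)&(h[:,0]<130)&(h[:,1]>70)&m;print(uv[b],P[b])
E
```

```text
F [-0.1 -0.3 -1. ] M [-0.09  0.14 -0.02] [ 0.4966 -0.2034  0.1952] yaw 27.3 q6 0.595 0.0 0.09135536074350006
top 0.13352140517468847 [ 0.5002953  -0.20415976  0.13337401]
[] []
```

View pics/c4.png

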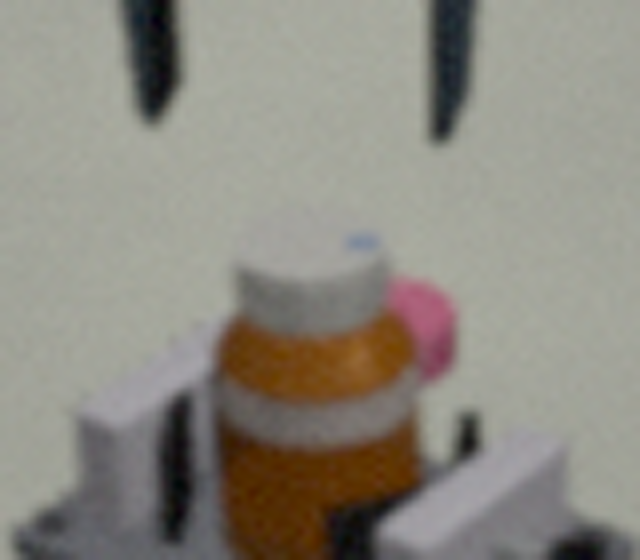

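Run:
```python
from h import *
s=snap('scene');C=world(s,[[278.09,170.52]],.133)
for p in ([282.5,173],[285.25,170.1]):
    d=(world(s,[p],.133)-C)[0,:2];print(d,np.hypot(*d),np.degrees(np.arctan2(d[1],d[0])))
C=world(s,[[240+312/8,140+242/8]],.1333);d=(world(s,[[285.25,170.1]],.1333)-C)[0,:2];print(C,d,np.degrees(np.arctan2(d[1],d[0])))
```

```text
[0.00360728 0.01844224] 0.018791719200277345 78.93273563063849
[-0.01344766  0.0145081 ] 0.01978192599477778 132.82763865796656
[[ 0.49850767 -0.20225139  0.1333    ]] [-0.0107927   0.01342535] 128.79595600014537
```

The mark moved from about 79° to 130°, so the cap has turned about 52° with the gripper and is free of its lock. I'll regrip and spin it off.

Call:
{"op": "servo_tool", "data": {
  "series": [
    {"xyz": [0.05,0,-2.5],"dr": [0,0,0]},
    {"xyz": [0,0,-2.5],"dr": [0,0,0]},
    {"xyz": [0,0,-1.5],"dr": [0,0,0]},
    {"xyz": [0,0,-0.6],"dr": [0,0,0]},
    {"xyz": [0,0,0],"dr": [0,0,0]}
  ]
}}

```text
t: 11.58
ee_pos: [0.4972, -0.2033, 0.123]
orientation: [0.972, 0.236, -0.0, -0.0]
force: [-0.4, -0.6, 0.6]
opening: 0.0911
gripper_force: 0.0
```

Call:
{"op": "servo_tool", "data": {
  "jaw": 0,
  "series": [
    {"xyz": [0,0,0],"dr": [0,0,0]},
    {"xyz": [0,0,0],"dr": [0,0,0]},
    {"xyz": [0,0,0],"dr": [0,0,0]},
    {"xyz": [0,0,0],"dr": [0,0,0]},
    {"xyz": [0,0,0],"dr": [0,0,0]},
    {"xyz": [0,0,0],"dr": [0,0,0]}
  ]
}}

```text
t: 12.32
ee_pos: [0.4972, -0.2033, 0.1231]
orientation: [0.972, 0.236, 0.0, -0.0]
force: [0.1, 1.0, 2.0]
opening: 0.0527
gripper_force: 30.0
```

Call:
{"op": "servo_tool", "data": {
  "series": [
    {"xyz": [0,0,0],"dr": [0,0,0.08]},
    {"xyz": [0,0,0],"dr": [0,0,0.08]},
    {"xyz": [0,0,0.04],"dr": [0,0,0.08]}
  ]
}}

```text
t: 12.7
ee_pos: [0.4973, -0.2032, 0.1234]
orientation: [0.936, 0.351, 0.0, -0.0]
force: [1.1, 1.0, -0.2]
opening: 0.0527
gripper_force: 30.0
```

```bash
python3 st.py
```

```text
F [ 1.1  1.  -0.2] M [ 0.23 -0.08 -0.07] [ 0.4973 -0.2032  0.1234] yaw 41.2 q6 0.353 29.999819118529558 0.05265008398373739
```

Call:
{"op": "servo_tool", "data": {
  "series": [
    {"xyz": [0,0,0.05],"dr": [0,0,0.1]},
    {"xyz": [0,0,0.05],"dr": [0,0,0.1]},
    {"xyz": [0,0,0.05],"dr": [0,0,0.1]},
    {"xyz": [0,0,0.05],"dr": [0,0,0.1]}
  ]
}}

```text
t: 13.2
ee_pos: [0.4971, -0.203, 0.1254]
orientation: [0.848, 0.531, 0.0, -0.0]
force: [-0.4, 2.5, 1.4]
opening: 0.0523
gripper_force: 30.0
```

```bash
python3 st.py
```

```text
F [-0.4  2.5  1.4] M [ 0.45 -0.03  0.01] [ 0.4971 -0.203   0.1254] yaw 64.1 q6 -0.048 29.99964234419167 0.052306476505733744
```

Call:
{"op": "servo_tool", "data": {
  "series": [
    {"xyz": [0,0,0.06],"dr": [0,0,0.1]},
    {"xyz": [0,0,0.05],"dr": [0,0,0.1]},
    {"xyz": [0,0,0.05],"dr": [0,0,0.1]},
    {"xyz": [0,0,0.05],"dr": [0,0,0.1]},
    {"xyz": [0,0,0.05],"dr": [0,0,0.1]},
    {"xyz": [0,0,0.05],"dr": [0,0,0.1]},
    {"xyz": [0,0,0.05],"dr": [0,0,0.1]}
  ]
}}

```text
t: 14.08
ee_pos: [0.4969, -0.2029, 0.1289]
orientation: [0.614, 0.789, 0.0, -0.0]
force: [1.0, 2.6, 0.8]
opening: 0.0524
gripper_force: 30.0
```

```bash
python3 st.py
```

```text
F [1.  2.6 0.8] M [ 0.49  0.16 -0.02] [ 0.4969 -0.2029  0.1289] yaw 104.2 q6 -0.748 29.999747627880424 0.05243577969043712
```

Call:
{"op": "servo_tool", "data": {
  "series": [
    {"xyz": [0,0,0.05],"dr": [0,0,0.1]},
    {"xyz": [0,0,0.05],"dr": [0,0,0.1]},
    {"xyz": [0,0,0.05],"dr": [0,0,0.1]},
    {"xyz": [0,0,0.05],"dr": [0,0,0.1]},
    {"xyz": [0,0,0.05],"dr": [0,0,0.1]},
    {"xyz": [0,0,0.05],"dr": [0,0,0.1]},
    {"xyz": [0,0,0.05],"dr": [0,0,0.1]}
  ]
}}

```text
t: 14.95
ee_pos: [0.4968, -0.203, 0.1323]
orientation: [0.306, 0.952, 0.0, -0.0]
force: [-1.2, 1.3, -0.2]
opening: 0.0522
gripper_force: 30.0
```

```bash
python3 st.py
```

```text
F [-1.2  1.3 -0.2] M [ 0.22  0.16 -0.02] [ 0.4968 -0.203   0.1323] yaw 144.3 q6 -1.448 29.998778498265892 0.05216981307314316
```

Call:
{"op": "servo_tool", "data": {
  "series": [
    {"xyz": [0,0,0.15],"dr": [0,0,0.05]},
    {"xyz": [0,0,0.2],"dr": [0,0,0]},
    {"xyz": [0,0,0.3],"dr": [0,0,0]}
  ]
}}

```text
t: 15.32
ee_pos: [0.4972, -0.2033, 0.1391]
orientation: [0.285, 0.959, -0.0, -0.0]
force: [0.5, -0.4, 0.5]
opening: 0.0524
gripper_force: 30.0
```

Call:
{"op": "servo_tool", "data": {
  "series": [
    {"xyz": [0,0,1],"dr": [0,0,0]},
    {"xyz": [0,0,2],"dr": [0,0,0]},
    {"xyz": [0,0,2],"dr": [0,0,0]},
    {"xyz": [0,1,1.2],"dr": [0,0,0]},
    {"xyz": [0.15,2,0],"dr": [0,0,0]},
    {"xyz": [0.15,3,0],"dr": [0,0,0]},
    {"xyz": [0.15,3,0],"dr": [0,0,0]},
    {"xyz": [0.15,3,0],"dr": [0,0,0]},
    {"xyz": [0.15,3,0],"dr": [0,0,0]},
    {"xyz": [0.15,3,0],"dr": [0,0,0]},
    {"xyz": [0.15,3,0],"dr": [0,0,0]},
    {"xyz": [0.15,3,0],"dr": [0,0,0]},
    {"xyz": [0.15,3,0],"dr": [0,0,0]},
    {"xyz": [0.15,3,0],"dr": [0,0,0]},
    {"xyz": [0.15,3,0],"dr": [0,0,0]},
    {"xyz": [0.15,3,0],"dr": [0,0,0]},
    {"xyz": [0.1,3,0],"dr": [0,0,0]},
    {"xyz": [0,2,0],"dr": [0,0,0]},
    {"xyz": [0,0.9,0],"dr": [0,0,0]},
    {"xyz": [0,0,0],"dr": [0,0,0]}
  ]
}}

```text
t: 17.82
ee_pos: [0.5159, 0.2159, 0.2008]
orientation: [0.284, 0.959, -0.0, -0.0]
force: [0.3, -0.2, -0.1]
opening: 0.0526
gripper_force: 30.0
```

```bash
python3 st.py
python3 - <<'E'
from h import *
s=snap('scene');im=s['pixels'][130:310,240:480,::-1];cv2.imwrite('pics/c5.png',cv2.resize(im,None,fx=3,fy=3,interpolation=cv2.INTER_CUBIC))
E
```

```text
F [ 0.3 -0.2 -0.1] M [-0.06 -0.05  0.  ] [0.5159 0.2159 0.2008] yaw 147.0 q6 -0.706 29.999568429775536 0.05257790228839284
```

View pics/c5.png

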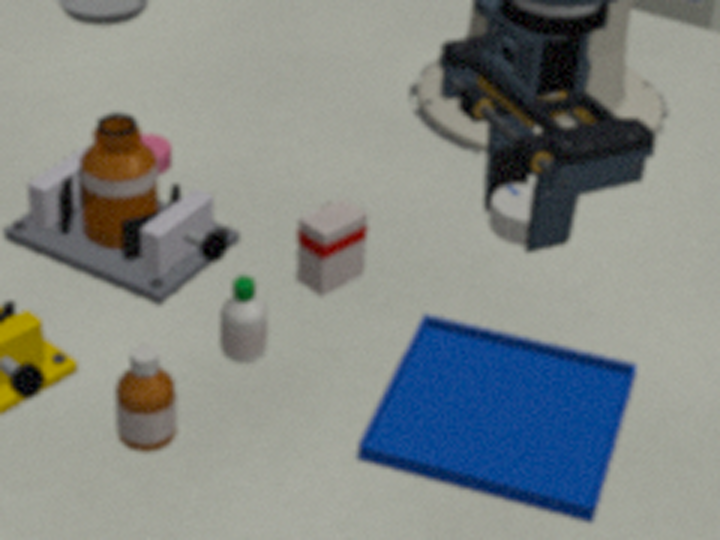

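The open jar is at (118,180), the cap is held level at (513,208), and the bystanders haven't moved. Next I lower into the tray.

Call:
{"op": "servo_tool", "data": {
  "series": [
    {"xyz": [0,0,-1],"dr": [0,0,0]},
    {"xyz": [0,0,-2.5],"dr": [0,0,0]},
    {"xyz": [0,0,-2.5],"dr": [0,0,0]},
    {"xyz": [0,0,-2.5],"dr": [0,0,0]},
    {"xyz": [0,0,-2.5],"dr": [0,0,0]},
    {"xyz": [0,0,-2.5],"dr": [0,0,0]},
    {"xyz": [0,0,-2],"dr": [0,0,0]},
    {"xyz": [0,0,-1],"dr": [0,0,0]},
    {"xyz": [0,0,-0.6],"dr": [0,0,0]},
    {"xyz": [0,0,-0.4],"dr": [0,0,0]},
    {"xyz": [0,0,-0.2],"dr": [0,0,0]},
    {"xyz": [0,0,0],"dr": [0,0,0]}
  ]
}}

```text
t: 19.38
ee_pos: [0.5163, 0.2157, 0.0242]
orientation: [0.284, 0.959, 0.0, 0.0]
force: [-0.5, 0.6, -0.1]
opening: 0.0525
gripper_force: 30.0
```

Call:
{"op": "servo_tool", "data": {
  "series": [
    {"xyz": [0,0,-0.1],"dr": [0,0,0]},
    {"xyz": [0,0,-0.1],"dr": [0,0,0]},
    {"xyz": [0,0,-0.05],"dr": [0,0,0]},
    {"xyz": [0,0,0],"dr": [0,0,0]}
  ]
}}

```text
t: 19.88
ee_pos: [0.5161, 0.2157, 0.0215]
orientation: [0.284, 0.959, -0.0, -0.0]
force: [-0.5, -0.3, 0.1]
opening: 0.0523
gripper_force: 30.0
```

Call:
{"op": "servo_tool", "data": {
  "series": [
    {"xyz": [0,0,-0.1],"dr": [0,0,0]},
    {"xyz": [0,0,-0.1],"dr": [0,0,0]},
    {"xyz": [0,0,-0.1],"dr": [0,0,0]},
    {"xyz": [0,0,-0.05],"dr": [0,0,0]},
    {"xyz": [0,0,-0.05],"dr": [0,0,0]},
    {"xyz": [0,0,-0.05],"dr": [0,0,0]},
    {"xyz": [0,0,0],"dr": [0,0,0]}
  ]
}}

```text
t: 20.75
ee_pos: [0.5161, 0.2157, 0.017]
orientation: [0.284, 0.959, -0.0, -0.0]
force: [0.5, -0.5, -0.7]
opening: 0.0523
gripper_force: 30.0
```

Call:
{"op": "servo_tool", "data": {
  "series": [
    {"xyz": [0,0,-0.04],"dr": [0,0,0]},
    {"xyz": [0,0,-0.04],"dr": [0,0,0]},
    {"xyz": [0,0,0],"dr": [0,0,0]}
  ]
}}

```text
t: 21.12
ee_pos: [0.5161, 0.2157, 0.0162]
orientation: [0.284, 0.959, -0.0, -0.0]
force: [-0.1, -0.4, -0.2]
opening: 0.0526
gripper_force: 30.0
```

Call:
{"op": "servo_tool", "data": {
  "series": [
    {"xyz": [0,0,-0.03],"dr": [0,0,0]},
    {"xyz": [0,0,-0.03],"dr": [0,0,0]},
    {"xyz": [0,0,0],"dr": [0,0,0]}
  ]
}}

```text
t: 21.5
ee_pos: [0.5161, 0.2157, 0.0156]
orientation: [0.284, 0.959, -0.0, -0.0]
force: [0.4, -0.2, -0.0]
opening: 0.0528
gripper_force: 30.0
```

Call:
{"op": "servo_tool", "data": {
  "series": [
    {"xyz": [0,0,-0.03],"dr": [0,0,0]},
    {"xyz": [0,0,-0.02],"dr": [0,0,0]},
    {"xyz": [0,0,0],"dr": [0,0,0]}
  ]
}}

```text
t: 21.88
ee_pos: [0.5162, 0.2157, 0.0154]
orientation: [0.284, 0.959, 0.0, 0.0]
force: [-1.0, -1.5, 4.8]
opening: 0.0527
gripper_force: 30.0
```

Touched down at about 5 N. I ease off, release and withdraw.

Call:
{"op": "servo_tool", "data": {
  "series": [
    {"xyz": [0,0,0.03],"dr": [0,0,0]},
    {"xyz": [0,0,0],"dr": [0,0,0]}
  ]
}}

```text
t: 22.12
ee_pos: [0.5162, 0.2157, 0.0154]
orientation: [0.284, 0.959, 0.0, 0.0]
force: [0.4, -1.0, 1.1]
opening: 0.0524
gripper_force: 30.0
```

Call:
{"op": "servo_tool", "data": {
  "jaw": 0.8,
  "series": [
    {"xyz": [0,0,0],"dr": [0,0,0]},
    {"xyz": [0,0,0],"dr": [0,0,0]},
    {"xyz": [0,0,0],"dr": [0,0,0]},
    {"xyz": [0,0,0.5],"dr": [0,0,0]},
    {"xyz": [0,0,1.5],"dr": [0,0,0]},
    {"xyz": [0,0,3],"dr": [0,0,0]},
    {"xyz": [0,0,4],"dr": [0,0,0]},
    {"xyz": [0,0,4],"dr": [0,0,0]},
    {"xyz": [0,0,4],"dr": [0,0,0]},
    {"xyz": [-2,4,1],"dr": [0,0,0]},
    {"xyz": [-2,4,0],"dr": [0,0,0]},
    {"xyz": [-2,4,0],"dr": [0,0,0]},
    {"xyz": [-2,4,0],"dr": [0,0,0]},
    {"xyz": [-2,4,0],"dr": [0,0,0]},
    {"xyz": [0,0,0],"dr": [0,0,0]},
    {"xyz": [0,0,0],"dr": [0,0,0]}
  ]
}}

```text
t: 24.12
ee_pos: [0.4161, 0.4154, 0.1961]
orientation: [0.284, 0.959, 0.0, 0.0]
force: [0.0, 0.2, -0.5]
opening: 0.0731
gripper_force: 0.0
```

```bash
python3 st.py
python3 - <<'E'
from h import *
s=snap('top','t2.png')
u,v=np.meshgrid(np.arange(165,250),np.arange(175,255));uv=np.c_[u.ravel(),v.ravel()];P=world(s,uv)
m=(P[:,2]>.02)&(P[:,2]<.06);print(m.sum(),P[m].mean(0),np.percentile(P[m,2],[5,50,95]))
for n,p in dict(syrup=(316,119),drops=(315,188),carton=(313,250)).items():print(n,world(s,[p]))
E
```

```text
F [ 0.   0.2 -0.5] M [-0.06  0.03 -0.04] [0.4161 0.4154 0.1961] yaw 147.0 q6 -0.312 0.0 0.07310596812660351
530 [0.5161727  0.21377159 0.02547944] [0.02211384 0.02550289 0.02862881]
syrup [[ 0.70171268 -0.01083071  0.08849498]]
drops [[ 0.56462358 -0.01096706  0.07628993]]
carton [[ 0.44206281 -0.00892016  0.06735383]]
```

View pics/t2.png

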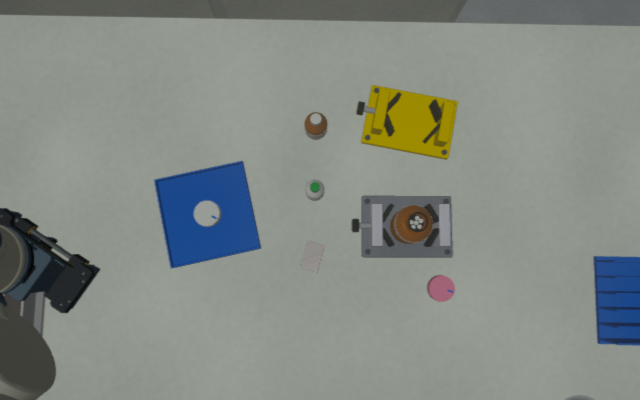

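The cap lies flat in the tray at (207,214) with its mark up and its top at 0.0255 m (0.026 expected). The jar is open and the bystanders haven't moved.

```bash
python3 -c "
from cell import *
print(hand_in())"
```

```text
the job is handed in; nothing more can be done
None
```

The stuck cap was pressed, twisted loose, spun off and set down flat, right way up, in the blue tray; the syrup, drops and carton did not move, and I handed the job in at about 24 s.

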